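Tip the tote so the kiln spacers gather in the corner by the bowl

ROBOT

A 6-joint arm with a two-finger parallel gripper is mounted at the origin on the work surface. World frame = base frame: x ahead of the robot, y to its left, z up, the work surface at z = 0. Lengths are in mm, angles in rad, forces in N, time in s.
With the tool pointing down it reaches from about 350 to 800 mm from the base axis. Payload 7.3 kg.
Tool frame: the origin (TCP) lies midway between the tips of the shut fingers; the grasp point (between the pads) lies 19 mm behind it; z points along the fingers, y is the direction in which the jaws open and shut (so a half turn about z gives the same grasp; the last joint's range is limited). The gripper opens to 85 mm and grips with 20 to 120 N. Pads are 22 mm wide; open, the fingers measure 114 mm over their backs; the gripper's body (76 mm by 85 mm) begins 54 mm behind the grasp point. The pads swing forward as they close: fully open they stand 13 mm farther back than shut.
Start: joints at [-1.348, 0.342, 1.524, -0, 1.275, -0.146], TCP at [189.284, -489.71, 231.322] pointing down, gripper open.
Joint ranges: [-2.53, 2.53], [-0.77, 2.02], [0.04, 2.7], [-1, 4.14], [0.28, 2.66], [-3.11, 3.11]. Speed limits (rad/s): [2.57, 2.57, 3.14, 3.14, 3.14, 3.14].

INTERFACE

Orientations are given as [roll, pitch, yaw] about the fixed x, y, z axes, in that order (R = Rz(yaw) Ry(pitch) Rx(roll)).
In Python, from plant import ctrl gives the robot as it stands. The module is installed in compiled form; this text tells all that it offers.
- The arm moves only by the tool jog_arm, never from a script. Its argument "plan" is one flat list of numbers, 7 for each row, row after row: the shift along the tool's x, y, z in mm, then the turn, a rotation vector about the tool's x, y, z in rad, then the finger opening in mm, from 0 to 85.4. A call has 1 to 20 rows; each row is the pose to reach, as a shift and turn from the pose commanded when the call began, along the tool's axes at that moment; what a row does not reach only later rows make up. A row lasts 1/10 s, in which the tool goes at most 50 mm and 8.59 degrees, less where a joint would pass 70% of its speed; a pose out of reach is approached as far as the arm can. A call with a gripper value outside its range is refused whole. The fingers move at their own pace and stop on an object; the grip force is fixed at half the most. Time passes only in rows, so rows that repeat a pose let the fingers close. It gives the time, the measured TCP pose, the force and the opening at its end, in the units of the state.
- ctrl.read_state(): the state, without advancing time (a new reading comes with each control period).
- ctrl.get_image(name): name is "side" or "top" or "wrist"; returns a dict with "color" (480x640x3 uint8, red, green, blue), "fovy" (degrees; the focal length in pixels is half the picture's height over the tangent of half this angle, whatever the lens; pixels are square), "cx", "cy" (the principal point, pixels), "D" ([k1, k2, p1, p2, k3] as OpenCV has them; the pictures are not rectified), "eye" and "attitude" of the camera in the world; the wrist camera has in their place "hand_eye" (4x4, takes a point from camera to tool coordinates, whose origin is the TCP and whose axes are the flange's). Camera axes: x right, y up, looking along -z (the intrinsics and any distortion apply to the point x, -y, -z); pixel columns grow to the right and rows downward; lengths in mm; the calibration is good to about 2 mm. A picture is of the moment at which its call begins: read the wrist's pose just before it. There is no depth.
- ctrl.job_done(): hands the job in, once; it reports no verdict.
The state is a dict: "t": time; "joint_pos": joint angles; "dq": joint speeds; "effort": joint torques, N m; "tcp_pos": TCP position; "eef_rot": TCP orientation; "force": force on the tool from outside, world axes, zero at the start; "ft_torque": the same for the moment, N m; "opening": opening from 0.0 (shut) to 1.0 (fully open).
Only numpy, scipy, OpenCV 4.12 (cv2) and the standard library are available. Lean on these libraries where they do the work, as an engineer would, in place of code of your own. Each camera call takes 0.05 s, during which the arm holds its last target.

TASK

Take the grey tote by its grab handle and tip it, to some 30 degrees, until all four porcelain discs have slid together into the near corner that is next to the empty steel bowl. Finish while holding the tote still, tilted like that with the discs resting in the corner (its low corner may rest on the bench), so that I can scoop them out. Spill no disc, and do not shift the bowl or the jar or prop the tote on them.

Things in the scene. Friction and masses are not known exactly. Their poses are not given: they have to be found in the camera images.
- tote: Loose open grey plastic tote, outside 190 (its x) x 250 (its y) x 60 mm high, walls and floor 5 mm thick, about 0.4 kg empty (0.3 to 0.5). Origin: centre of its underside; x points to the wall that carries the grab handle, which is the far wall as seen from the robot (yaw within 0.3 rad); y to the left wall, z up out of the mouth. It slides on the bench with ordinary friction; its low corner may stay on the bench as the pivot while it is tipped, or it may be lifted.
- handle (a point): Middle of the grab handle of the tote: a horizontal bar 14 mm thick (along the tote's x), 96 mm long (along its y) and 26 mm high, standing above the middle of the far wall. Its middle lies 92.5 mm from the tote's centre along x, 95 mm above the underside; it spans 82 to 108 mm above the underside, with a 22 mm open slot between it and the rim, and a 14 mm wide post at each end. Rigid with the tote; axes as the tote's.
- corner_left (a point): Inner floor corner of the tote at its near (-x) and left (+y) walls: 90 mm to -x, 120 mm to +y of the tote's origin, 5 mm above its underside. Axes as the tote's.
- corner_right (a point): Inner floor corner of the tote at its near (-x) and right (-y) walls: 90 mm to -x, 120 mm to -y of the tote's origin, 5 mm above its underside. Axes as the tote's.
- bowl: Empty open steel bowl, 110 mm across the rim, 50 mm high, standing on the bench beside one of the tote's two near corners (left or right: it varies), its middle 240 to 265 mm to the side of the tote's middle. Origin: centre of its underside. Leave it alone.
- jar: Closed brown glaze jar, 68 mm across, 85 mm high with its white cap, standing on the other side of the tote than the bowl. Origin: centre of its underside. Leave it alone.
- disc0: Loose glazed porcelain kiln spacer: a plain white disc 26 mm across, 13 mm thick, 25 g, one of four alike, lying flat on the tote's floor. Origin: centre of its underside. Slippery (friction about 0.2 against tote and discs): on a slope of 15 degrees it begins to slide, along a wall it needs some 30.
- disc1: Loose glazed porcelain kiln spacer: a plain white disc 26 mm across, 13 mm thick, 25 g, one of four alike, lying flat on the tote's floor. Origin: centre of its underside. Slippery (friction about 0.2 against tote and discs): on a slope of 15 degrees it begins to slide, along a wall it needs some 30.
- disc2: Loose glazed porcelain kiln spacer: a plain white disc 26 mm across, 13 mm thick, 25 g, one of four alike, lying flat on the tote's floor. Origin: centre of its underside. Slippery (friction about 0.2 against tote and discs): on a slope of 15 degrees it begins to slide, along a wall it needs some 30.
- disc3: Loose glazed porcelain kiln spacer: a plain white disc 26 mm across, 13 mm thick, 25 g, one of four alike, lying flat on the tote's floor. Origin: centre of its underside. Slippery (friction about 0.2 against tote and discs): on a slope of 15 degrees it begins to slide, along a wall it needs some 30.

How it is judged (in metres and radians):
At the end, for the whole second after the job is handed in: Through the last second the tote is tilted 20 to 50 degrees, held by the fingers and still, touching neither bowl nor jar; all four discs rest with their origins within 100 mm of the near inner floor corner on the bowl's side (((world y of bowl above 0 m and distance between each of disc0, disc1, disc2, disc3 and corner_left below 0.1 m) or (world y of bowl below 0 m and distance between each of disc0, disc1, disc2, disc3 and corner_right below 0.1 m)) and angle between tote's own z axis and vertical between 0.35 and 0.87 rad and contact force between the fingers and tote above 1 N and linear speed of each of tote, disc0, disc1, disc2, disc3 below 0.03 m/s and angular speed of tote below 0.15 rad/s and contact force between tote and bowl below 0.3 N and contact force between tote and jar below 0.3 N); the arm keeps its last pose, push and grip.
It fails at once if a disc leaves the tote (distance between any of disc0, disc1, disc2, disc3 and tote above 0.2 m).
It fails at once if the bowl or the jar is shifted by more than 25 mm (distance of any of bowl, jar from where it was at the start of the episode above 0.025 m).
It also fails if it takes over 38 s, if anything falls off the work surface, if the arm or the gripper's body presses on something with over 40 N, if the wrist force passes 120 N, or if a joint passes its speed limit or range.

## Working session

There is one attempt and no reset: what is moved stays moved. The work goes in short steps, Python scripts to look and compute and a tool call to move; the robot and the scene stay as the last step left them, time stands still between calls to the robot, and variables do not carry over. Pictures are saved under pics/ and viewed, and the job is handed in when it is done.

Besides the shell and the picture viewer there is one more tool, called after "Request:" in YAML: its name, and indented under it one key for each argument. jog_arm: Moves the arm, as the interface text tells. Its arguments: {"type":"object","properties":{"plan":{"type":"array"}},"required":["plan"]}

```bash
mkdir -p pics; ls; python3 - <<'E'
from plant import ctrl
import cv2
s=ctrl.read_state();print(s)
for n in("top","side"):
    d=ctrl.get_image(n);cv2.imwrite(f"pics/{n}0.png",d["color"][:,:,::-1])
    print(n,{k:v for k,v in d.items() if k!="color"})
d=ctrl.get_image("wrist");print({k:v for k,v in d.items() if k!="color"})
E
```

```text
pics
{'t': 0.0, 'joint_pos': array([-1.34797699e+00,  3.42711669e-01,  1.52504455e+00,  1.17402083e-05,
        1.27539731e+00, -1.46007039e-01]), 'dq': array([-0.00118569, -0.00252353, -0.00076373, -0.00084156,  0.00297464,
        0.00050915]), 'effort': array([ 1.63969821e-05, -4.33680797e+01, -2.46013659e+01, -2.50736257e-04,
        7.57725618e-03, -2.20332475e-05]), 'tcp_pos': array([ 189.20201696, -489.2797327 ,  230.62209103]), 'eef_rot': array([-3.14005002e+00, -2.38196175e-04,  3.68822766e-01]), 'force': array([ 0.47902774, -0.35650891,  0.4808039 ]), 'ft_torque': array([ 0.02127161, -0.01471571,  0.04278118]), 'opening': 1.000185593408087}
top {'fovy': 51.37205943389414, 'cx': 318.53062059709833, 'cy': 231.71469517926934, 'D': array([-0.06793958,  0.        ,  0.        ,  0.        ,  0.        ]), 'eye': array([512.24362982,  13.61859511, 935.29877639]), 'attitude': array([ 9.89441556e-02, -7.98957955e-05, -1.57971316e+00])}
side {'fovy': 43.67344648330751, 'cx': 331.4113228659643, 'cy': 249.11139682702327, 'D': array([-0.05939401,  0.        ,  0.        ,  0.        ,  0.        ]), 'eye': array([ 521.36867145, -749.04914695,  613.18861156]), 'attitude': array([ 0.96702228, -0.01665408, -0.07085057])}
{'fovy': 65.83573136034015, 'cx': 312.55152576488365, 'cy': 241.137983469584, 'D': array([-0.02366345,  0.        ,  0.        ,  0.        ,  0.        ]), 'hand_eye': array([[ 1.36931519e-03,  9.45142302e-01,  3.26656018e-01,
         8.34005984e+01],
       [ 9.99998948e-01, -1.13797834e-03, -8.99301614e-04,
        -6.72404123e-01],
       [-4.78240526e-04,  3.26656905e-01, -9.45142866e-01,
        -1.42352716e+02],
       [ 0.00000000e+00,  0.00000000e+00,  0.00000000e+00,
         1.00000000e+00]])}
```

View pics/top0.png

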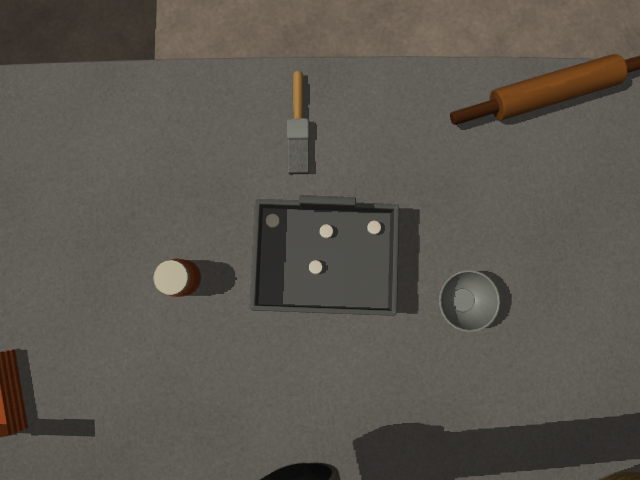

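View pics/side0.png

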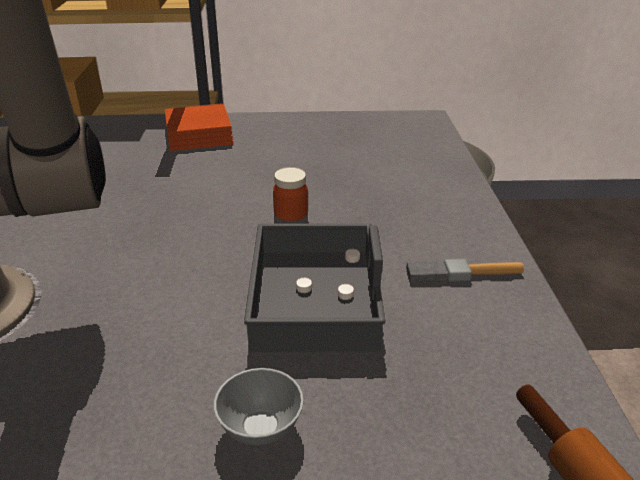

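The top view shows the tote with rim corners near (257,200), (399,206), (397,315) and (251,310), and the handle bar from (300,200) to (355,200). The bowl is at (470,300), on the right (-y) side, and the jar is at (171,278). Discs are at (273,220), (327,231), (374,227) and (316,267).

```bash
cat > h.py <<'E'
import numpy as np,cv2
from scipy.spatial.transform import Rotation as R
def K(d):
    h=d["color"].shape[0];f=h/2/np.tan(np.radians(d["fovy"])/2)
    return np.array([[f,0,d["cx"]],[0,f,d["cy"]],[0,0,1.]])
def pose(d,st=None):
    if "eye" in d: return R.from_euler("xyz",d["attitude"]).as_matrix(),np.array(d["eye"])
    Rt=R.from_euler("xyz",st["eef_rot"]).as_matrix();H=d["hand_eye"]
    return Rt@H[:3,:3],Rt@H[:3,3]+st["tcp_pos"]
def ray(d,px,z,st=None):
    p=cv2.undistortPoints(np.array(px,float).reshape(-1,1,2),K(d),d["D"]).reshape(-1,2)
    Rm,e=pose(d,st)
    v=np.c_[p[:,0],-p[:,1],-np.ones(len(p))]@Rm.T
    return e+v*((z-e[2])/v[:,2])[:,None]
def proj(d,P,st=None):
    Rm,e=pose(d,st);c=(np.atleast_2d(P)-e)@Rm
    c=c*[1,-1,-1]
    return cv2.projectPoints(c.reshape(-1,1,3),np.zeros(3),np.zeros(3),K(d),d["D"])[0].reshape(-1,2)
E
python3 - <<'E'
from plant import ctrl
from h import *
d=ctrl.get_image("top")
im=d["color"][:,:,::-1]
c=cv2.resize(im[180:330,235:415],None,fx=4.4,fy=4,interpolation=cv2.INTER_CUBIC)
c=cv2.resize(im[180:330,235:415],(720,600),interpolation=cv2.INTER_CUBIC)
c=np.clip(c.astype(float)*2,0,255).astype(np.uint8)
cv2.imwrite("pics/zoom.png",c)
w=(d["color"].min(2)>140).astype(np.uint8)
n,l,s,ce=cv2.connectedComponentsWithStats(w)
for i in range(1,n):
    if 20<s[i,4]<2000: print(s[i],ce[i],ray(d,[ce[i]],18)[0])
E
```

```text
[368 221  13  13 128] [373.546875 226.859375] [611.42042083 -89.16040018  18.        ]
[320 225  13  12 123] [325.55284553 230.56910569] [ 6.05309576e+02 -2.60603109e-01  1.80000000e+01]
[154 261  32  33 850] [169.80705882 276.89294118] [522.0689885  287.57124877  18.        ]
[309 261  13  12 130] [314.90769231 266.5       ] [539.206635    19.95408544  18.        ]
```

View pics/zoom.png

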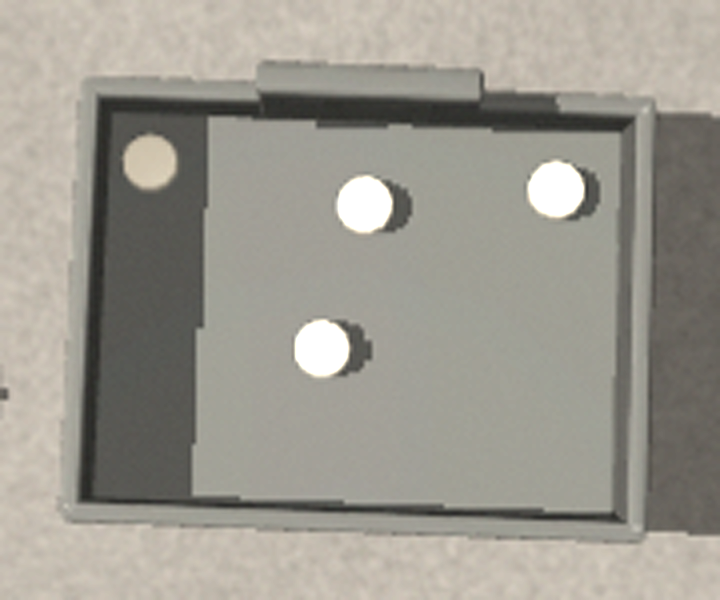

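```bash
python3 - <<'E'
from plant import ctrl
from h import *
d=ctrl.get_image("top")
z=lambda L:np.array([(235+(u-1.5)/4,180+(v-1.5)/4) for u,v in L])
c=ray(d,z([(82,79),(655,100),(641,540),(64,520)]),60)
FL,FR,NR,NL=c[:,:2]
print(c)
print("len",np.linalg.norm(FL-FR),np.linalg.norm(NL-NR),np.linalg.norm(FL-NL),np.linalg.norm(FR-NR))
cen=c[:,:2].mean(0)
yv=(FL-FR+NL-NR);yaw1=np.arctan2(-yv[0],yv[1])
xv=(FL-NL+FR-NR);yaw2=np.arctan2(xv[1],xv[0]);print(cen,yaw1,yaw2)
yaw=yaw1*.55+yaw2*.45
Rz=R.from_euler('z',yaw).as_matrix()
print("handle pred",Rz@[92.5,0,95]+[*cen,0])
h=ray(d,z([(258,62),(484,70)]),108);print("handle far top edge",h,np.linalg.norm(h[0]-h[1]), h.mean(0)-Rz@[7,0,0])
# bowl, jar
print("bowl rim c",ray(d,[[470,300]],50),"jar top",ray(d,[[171,278]],85))
for s in(-1,1):print("near corner out",Rz@[-95,s*125,0]+[*cen,0])
# side view overlay of prediction
ds=ctrl.get_image("side");im=ds["color"][:,:,::-1].copy();im2=d["color"][:,:,::-1].copy()
P=np.array([[sx*95,sy*125,zz] for sx in(-1,1) for sy in(-1,1) for zz in(0,60)]+[[92.5+a,b,q] for a in(-7,7) for b in(-48,48) for q in(82,108)])@Rz.T+[*cen,0]
for dd,i,n in((ds,im,"side"),(d,im2,"top")):
    for p in proj(dd,P): cv2.circle(i,tuple(np.round(p).astype(int)),2,(0,0,255),-1)
cv2.imwrite("pics/ov.png",cv2.resize(np.hstack([im[200:380,220:420],im2[170:350,235:435]]),None,fx=2,fy=2))
E
```

```text
[[ 657.86802632  124.90236652   60.        ]
 [ 646.2061618  -129.43898175   60.        ]
 [ 452.96656539 -118.7779487    60.        ]
 [ 463.89081632  132.19797711   60.        ]]
len 254.60856333396092 251.2135637172923 194.11435787693281 193.53345769437703
[555.23289246   2.2208533 ] -0.044667169832718026 -0.04634041687286112
handle pred [647.63749565  -1.97906441  95.        ]
handle far top edge [[656.39128935  44.85208124 108.        ]
 [652.16259655 -49.97253659 108.        ]] 94.91886003329073 [647.28416217  -2.24239606 108.        ]
bowl rim c [[ 476.11043157 -254.6062346    50.        ]] jar top [[519.4550314  265.46730016  85.        ]]
near corner out [ 454.65530309 -118.3368031     0.        ]
near corner out [466.00643202 131.40536769   0.        ]
```

View pics/ov.png

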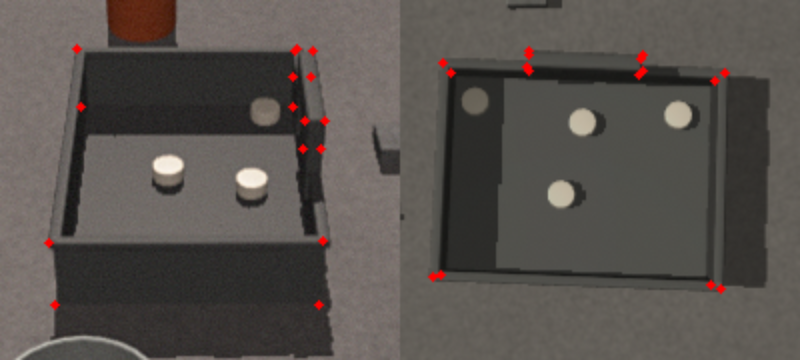

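```bash
cat >> h.py <<'E'
def rel(p0,R0,p1,R1):
    return R0.T@(np.array(p1)-p0), R.from_matrix(R0.T@R1).as_rotvec()
YAW=-.0453; CEN=np.array([555.2,2.2,0.])
RT=R.from_euler('z',YAW).as_matrix()
RG=R.from_euler('xyz',[np.pi,0,YAW+np.pi/2]).as_matrix()
HD=RT@[92.5,0,95]+CEN
E
python3 - <<'E'
from h import *
R0=R.from_euler('xyz',[np.pi,0,.369]).as_matrix()
print(rel([189.284,-489.71,231.322],R0,[HD[0],HD[1],160],RG),HD)
E
```

```text
(array([ 603.38352585, -289.58333903,   71.322     ]), array([-3.11447320e-32,  1.41629952e-16, -1.15649633e+00])) [647.60510707  -1.98881702  95.        ]
```

Request:
jog_arm:
  plan: [200,-96,0,0,0,-0.4,85,400,-192,20,0,0,-0.8,85,603.4,-289.6,71.3,0,0,-1.156,85,603.4,-289.6,71.3,0,0,-1.156,85,603.4,-289.6,71.3,0,0,-1.156,85,603.4,-289.6,71.3,0,0,-1.156,85,603.4,-289.6,71.3,0,0,-1.156,85,603.4,-289.6,71.3,0,0,-1.156,85,603.4,-289.6,71.3,0,0,-1.156,85,603.4,-289.6,71.3,0,0,-1.156,85,603.4,-289.6,71.3,0,0,-1.156,85,603.4,-289.6,71.3,0,0,-1.156,85,603.4,-289.6,71.3,0,0,-1.156,85,603.4,-289.6,71.3,0,0,-1.156,85,603.4,-289.6,71.3,0,0,-1.156,85,603.4,-289.6,71.3,0,0,-1.156,85,603.4,-289.6,71.3,0,0,-1.156,85,603.4,-289.6,71.3,0,0,-1.156,85]

```text
t: 2.1
tcp_pos: [647.3, -3.3, 160.5]
eef_rot: [3.141, 0.0, 1.523]
force: [0.3, -0.2, 0.8]
opening: 0.997
```

```bash
python3 - <<'E'
from plant import ctrl
from h import *
st=ctrl.read_state();d=ctrl.get_image("wrist");im=d["color"][:,:,::-1].copy()
print(st["joint_pos"],st["tcp_pos"])
P=np.array([[92.5+a,b,q] for a in(-7,7) for b in(-48,48) for q in(82,108)])@RT.T+CEN
im=np.clip(im*1.0*1.7,0,255).astype(np.uint8)
for p in proj(d,P,st): print(p);cv2.circle(im,tuple(np.round(p).astype(int)),3,(0,0,255),-1)
cv2.imwrite("pics/w1.png",im)
E
```

```text
[-1.23248117e-01  6.22890534e-01  1.25775908e+00 -2.69282138e-04
  1.26057270e+00 -7.55879286e-02] [647.27656924  -3.27906858 160.50061156]
[303.9927202  317.34867484]
[303.07073882 339.40045214]
[302.62349375 175.60705521]
[301.37240839 183.46548159]
[324.60177273 317.3318368 ]
[325.89508966 339.38184061]
[326.17644358 175.58680057]
[327.88792018 183.44285111]
```

View pics/w1.png

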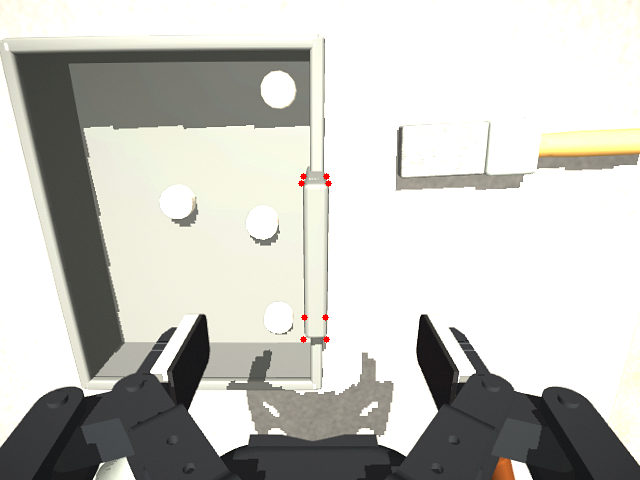

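The wrist view shows the bar at columns 304 to 328 and rows 178 to 338, matching the prediction within 1–2 px and centred between the fingers. I'll descend and close.

Request:
jog_arm:
  plan: [0,0,40,0,0,0,85,0,0,70,0,0,0,85,0,0,86,0,0,0,85,0,0,86,0,0,0,85,0,0,86,0,0,0,85,0,0,86,0,0,0,14,0,0,86,0,0,0,10,0,0,86,0,0,0,5,0,0,86,0,0,0,5,0,0,86,0,0,0,5,0,0,86,0,0,0,5,0,0,86,0,0,0,5,0,0,86,0,0,0,5]

```text
t: 3.45
tcp_pos: [648.2, -2.1, 74.5]
eef_rot: [3.14, 0.0, 1.525]
force: [1.1, -0.6, 3.5]
opening: 0.156
```

Gripped at 13 mm opening. Next I'll compute the tilt about the near-right bottom corner.

```bash
cat > tilt.py <<'E'
from h import *
import sys
C=RT@[-95,-125,0]+CEN
p0=np.array([HD[0],HD[1],74.3])
a=np.radians(45)
down=RT@[-np.cos(a),-np.sin(a),0]
ax=np.cross([0,0,1],down)   # rotates z toward down
def at(th):
    Q=R.from_rotvec(ax*np.radians(th)).as_matrix()
    return C+Q@(p0-C)+[0,0,min(2,th*.2)], Q@RG
def rows(t0,ts,lo=5):
    P0,R0=at(t0)
    for t in ts:
        s,r=rel(P0,R0,*at(t)); print(", ".join(f"{x:.1f}" for x in s)+", "+", ".join(f"{x:.4f}" for x in r)+f", {lo},")
E
python3 - <<'E'
from tilt import *
print(at(0)[0],at(20)[0],at(33)[0], "lean",at(33)[1])
rows(0,range(1,21));print();rows(20,range(21,34))
E
```

```text
[647.60510707  -1.98881702  74.3       ] [619.00067641 -28.11237267 147.39565005] [591.40103134 -53.31828824 184.66258412] lean [[-0.03895032  0.9147393   0.40216275]
 [ 0.92204503 -0.12221361  0.367283  ]
 [ 0.38511795  0.38511795 -0.83867057]]
-0.9, -0.9, -4.0, -0.0123, 0.0123, 0.0000, 5,
-1.9, -1.9, -8.1, -0.0247, 0.0247, 0.0000, 5,
-3.0, -3.0, -12.1, -0.0370, 0.0370, 0.0000, 5,
-4.0, -4.0, -16.0, -0.0494, 0.0494, 0.0000, 5,
-5.2, -5.2, -20.0, -0.0617, 0.0617, 0.0000, 5,
-6.3, -6.3, -23.9, -0.0740, 0.0740, 0.0000, 5,
-7.6, -7.6, -27.8, -0.0864, 0.0864, 0.0000, 5,
-8.8, -8.8, -31.6, -0.0987, 0.0987, 0.0000, 5,
-10.1, -10.1, -35.5, -0.1111, 0.1111, 0.0000, 5,
-11.5, -11.5, -39.2, -0.1234, 0.1234, 0.0000, 5,
-12.9, -12.9, -42.8, -0.1358, 0.1358, 0.0000, 5,
-14.3, -14.3, -46.3, -0.1481, 0.1481, 0.0000, 5,
-15.8, -15.8, -49.8, -0.1604, 0.1604, 0.0000, 5,
-17.4, -17.4, -53.3, -0.1728, 0.1728, 0.0000, 5,
-18.9, -18.9, -56.7, -0.1851, 0.1851, 0.0000, 5,
-20.5, -20.5, -60.0, -0.1975, 0.1975, 0.0000, 5,
-22.2, -22.2, -63.4, -0.2098, 0.2098, 0.0000, 5,
-23.9, -23.9, -66.6, -0.2221, 0.2221, 0.0000, 5,
-25.6, -25.6, -69.9, -0.2345, 0.2345, 0.0000, 5,
-27.4, -27.4, -73.1, -0.2468, 0.2468, 0.0000, 5,

-0.9, -0.9, -3.8, -0.0123, 0.0123, 0.0000, 5,
-1.9, -1.9, -7.7, -0.0247, 0.0247, 0.0000, 5,
-3.0, -3.0, -11.5, -0.0370, 0.0370, 0.0000, 5,
-4.0, -4.0, -15.2, -0.0494, 0.0494, 0.0000, 5,
-5.2, -5.2, -19.0, -0.0617, 0.0617, 0.0000, 5,
-6.3, -6.3, -22.7, -0.0740, 0.0740, 0.0000, 5,
-7.6, -7.6, -26.4, -0.0864, 0.0864, 0.0000, 5,
-8.8, -8.8, -30.0, -0.0987, 0.0987, 0.0000, 5,
-10.1, -10.1, -33.7, -0.1111, 0.1111, 0.0000, 5,
-11.5, -11.5, -37.2, -0.1234, 0.1234, 0.0000, 5,
-12.9, -12.9, -40.8, -0.1358, 0.1358, 0.0000, 5,
-14.3, -14.3, -44.3, -0.1481, 0.1481, 0.0000, 5,
-15.8, -15.8, -47.8, -0.1604, 0.1604, 0.0000, 5,
```

Request:
jog_arm:
  plan: [-0.9,-0.9,-4.0,-0.0123,0.0123,0,5,-1.9,-1.9,-8.1,-0.0247,0.0247,0,5,-3.0,-3.0,-12.1,-0.037,0.037,0,5,-4.0,-4.0,-16.0,-0.0494,0.0494,0,5,-5.2,-5.2,-20.0,-0.0617,0.0617,0,5,-6.3,-6.3,-23.9,-0.074,0.074,0,5,-7.6,-7.6,-27.8,-0.0864,0.0864,0,5,-8.8,-8.8,-31.6,-0.0987,0.0987,0,5,-10.1,-10.1,-35.5,-0.1111,0.1111,0,5,-11.5,-11.5,-39.2,-0.1234,0.1234,0,5]

```text
t: 4.45
tcp_pos: [635.5, -13.1, 113.5]
eef_rot: [3.017, -0.124, 1.533]
force: [-0.4, 0.0, -4.6]
opening: 0.157
```

```bash
python3 - <<'E'
from plant import ctrl
from h import *
st=ctrl.read_state();print(st["tcp_pos"],st["eef_rot"],st["force"],st["ft_torque"],st["opening"])
a=ctrl.get_image("side")["color"];b=ctrl.get_image("top")["color"]
i=np.hstack([a[150:450,150:500],b[130:430,130:530]])[:,:,::-1]
cv2.imwrite("pics/t1.png",i)
E
```

```text
[635.54864201 -13.1195591  113.49945498] [ 3.01652617 -0.12396172  1.53265763] [-0.40292282  0.01124856 -4.59515441] [-0.17918083 -0.15312415  0.02957129] 0.15704061261557292
```

View pics/t1.png

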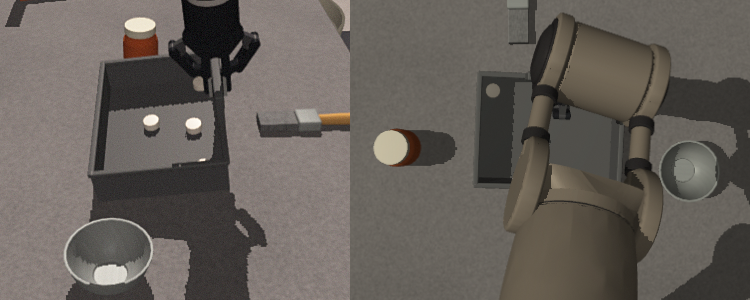

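At about 10° the tote follows the hand and the discs have not slid yet. In the side crop they sit near (151,122) and (193,126), with one more by the right wall. The bowl and jar are clear, so I'll continue.

```bash
python3 - <<'E'
from tilt import *
rows(10,np.arange(1,21)*1.15+10)
E
```

```text
-1.1, -1.1, -4.4, -0.0142, 0.0142, 0.0000, 5,
-2.2, -2.2, -8.8, -0.0284, 0.0284, 0.0000, 5,
-3.4, -3.4, -13.2, -0.0426, 0.0426, 0.0000, 5,
-4.7, -4.7, -17.5, -0.0568, 0.0568, 0.0000, 5,
-6.0, -6.0, -21.8, -0.0710, 0.0710, 0.0000, 5,
-7.4, -7.4, -26.0, -0.0852, 0.0852, 0.0000, 5,
-8.9, -8.9, -30.2, -0.0993, 0.0993, 0.0000, 5,
-10.4, -10.4, -34.4, -0.1135, 0.1135, 0.0000, 5,
-12.0, -12.0, -38.5, -0.1277, 0.1277, 0.0000, 5,
-13.6, -13.6, -42.6, -0.1419, 0.1419, 0.0000, 5,
-15.3, -15.3, -46.6, -0.1561, 0.1561, 0.0000, 5,
-17.0, -17.0, -50.6, -0.1703, 0.1703, 0.0000, 5,
-18.8, -18.8, -54.5, -0.1845, 0.1845, 0.0000, 5,
-20.7, -20.7, -58.4, -0.1987, 0.1987, 0.0000, 5,
-22.6, -22.6, -62.2, -0.2129, 0.2129, 0.0000, 5,
-24.6, -24.6, -66.0, -0.2271, 0.2271, 0.0000, 5,
-26.6, -26.6, -69.7, -0.2413, 0.2413, 0.0000, 5,
-28.7, -28.7, -73.3, -0.2555, 0.2555, 0.0000, 5,
-30.8, -30.8, -76.9, -0.2697, 0.2697, 0.0000, 5,
-32.9, -32.9, -80.4, -0.2839, 0.2839, 0.0000, 5,
```

Request:
jog_arm:
  plan: [-1.1,-1.1,-4.4,-0.0142,0.0142,0,5,-2.2,-2.2,-8.8,-0.0284,0.0284,0,5,-3.4,-3.4,-13.2,-0.0426,0.0426,0,5,-4.7,-4.7,-17.5,-0.0568,0.0568,0,5,-6.0,-6.0,-21.8,-0.071,0.071,0,5,-7.4,-7.4,-26.0,-0.0852,0.0852,0,5,-8.9,-8.9,-30.2,-0.0993,0.0993,0,5,-10.4,-10.4,-34.4,-0.1135,0.1135,0,5,-12.0,-12.0,-38.5,-0.1277,0.1277,0,5,-13.6,-13.6,-42.6,-0.1419,0.1419,0,5,-15.3,-15.3,-46.6,-0.1561,0.1561,0,5,-17.0,-17.0,-50.6,-0.1703,0.1703,0,5,-18.8,-18.8,-54.5,-0.1845,0.1845,0,5,-20.7,-20.7,-58.4,-0.1987,0.1987,0,5,-22.6,-22.6,-62.2,-0.2129,0.2129,0,5,-24.6,-24.6,-66.0,-0.2271,0.2271,0,5,-26.6,-26.6,-69.7,-0.2413,0.2413,0,5,-28.7,-28.7,-73.3,-0.2555,0.2555,0,5,-30.8,-30.8,-76.9,-0.2697,0.2697,0,5,-32.9,-32.9,-80.4,-0.2839,0.2839,0,5]

```text
t: 6.55
tcp_pos: [591.4, -53.7, 184.7]
eef_rot: [2.709, -0.395, 1.613]
force: [0.2, 0.7, -5.9]
opening: 0.157
```

Request:
jog_arm:
  plan: [0,0,0,0,0,0,5,0,0,0,0,0,0,5,0,0,0,0,0,0,5,0,0,0,0,0,0,5,0,0,0,0,0,0,5,0,0,0,0,0,0,5,0,0,0,0,0,0,5,0,0,0,0,0,0,5,0,0,0,0,0,0,5,0,0,0,0,0,0,5]

```text
t: 7.55
tcp_pos: [591.5, -53.3, 184.3]
eef_rot: [2.711, -0.395, 1.612]
force: [1.3, 0.9, -5.5]
opening: 0.153
```

```bash
python3 - <<'E'
from plant import ctrl
from h import *
st=ctrl.read_state();print(st["t"],st["tcp_pos"],st["eef_rot"],st["force"],st["ft_torque"],st["opening"])
Rt=R.from_euler('xyz',st["eef_rot"]).as_matrix();print("tilt",np.degrees(np.arccos(-Rt[2,2])))
a=ctrl.get_image("side")["color"];b=ctrl.get_image("top")["color"]
cv2.imwrite("pics/t2.png",np.hstack([a[150:450,150:500],b[130:430,130:530]])[:,:,::-1])
cv2.imwrite("pics/w2.png",ctrl.get_image("wrist")["color"][:,:,::-1])
E
```

```text
7.55 [591.54900554 -53.30161202 184.29353117] [ 2.71103438 -0.39527064  1.61234338] [ 1.33263547  0.87661624 -5.49451573] [-0.57050641  0.20256985  0.06054894] 0.1531443433115572
tilt 33.00083219159736
```

View pics/t2.png

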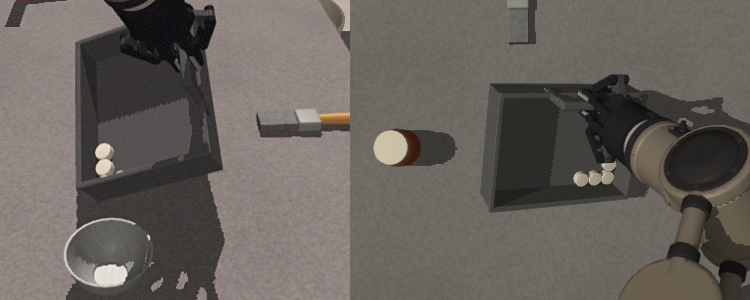

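View pics/w2.png

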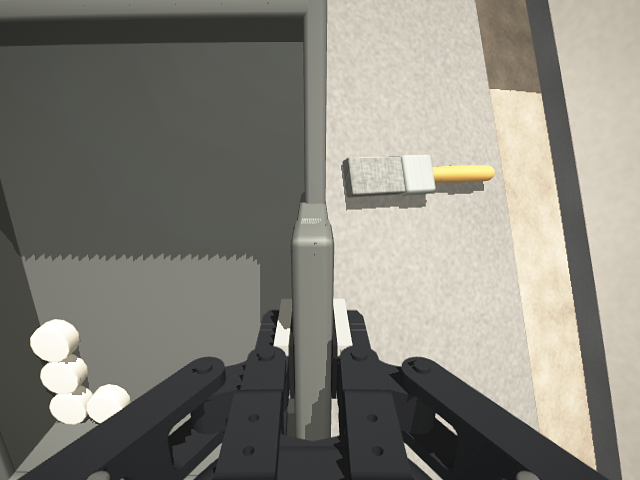

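All four discs are gathered in the near-right corner. In the wrist view they are at (54,340), (63,376), (70,406) and (108,402). I'll check their distances in the tote frame, and check for drift after another second.

Request:
jog_arm:
  plan: [0,0,0,0,0,0,5,0,0,0,0,0,0,5,0,0,0,0,0,0,5,0,0,0,0,0,0,5,0,0,0,0,0,0,5,0,0,0,0,0,0,5,0,0,0,0,0,0,5,0,0,0,0,0,0,5,0,0,0,0,0,0,5,0,0,0,0,0,0,5]

```text
t: 8.7
tcp_pos: [591.5, -53.3, 184.3]
eef_rot: [2.711, -0.395, 1.612]
force: [0.3, 0.1, -5.5]
opening: 0.151
```

```bash
python3 - <<'E'
from plant import ctrl
from h import *
st=ctrl.read_state();d=ctrl.get_image("wrist");top=ctrl.get_image("top");side=ctrl.get_image("side")
print(st["t"],st["tcp_pos"],st["force"],st["opening"])
old=cv2.imread("pics/w2.png")[:,:,::-1];df=np.abs(old.astype(int)-d["color"]).max(2);print("changed px",(df>40).sum(), np.argwhere(df>40)[:5])
Rt=R.from_euler('xyz',st["eef_rot"]).as_matrix()
Q=Rt@RG.T@RT   # tote rotation if rigid
o=st["tcp_pos"]-Q@RT.T@(np.array([HD[0],HD[1],74.3])-CEN)
def plane(d,px,h,st=None):
    p=cv2.undistortPoints(np.array(px,float).reshape(-1,1,2),K(d),d["D"]).reshape(-1,2)
    Rm,e=pose(d,st);v=np.c_[p[:,0],-p[:,1],-np.ones(len(p))]@Rm.T
    e2=Q.T@(e-o);v2=v@Q
    return e2+v2*((h-e2[2])/v2[:,2])[:,None]
L=plane(d,[[54,336],[63,374],[70,406],[108,402]],18,st)
print(np.round(L,0),np.linalg.norm(L[:,:2]-[-90,-120],axis=1))
print("top est",np.round(plane(top,[[361,309],[375,308],[387,307],[388,297]],18),0))
for l in [(-95,-125,0),(-95,-125,60),(95,-125,60)]: print("corner",Q@l+o)
P=np.array([[sx*95,sy*125,zz] for sx in(-1,1) for sy in(-1,1) for zz in(0,60)]+[[92.5+a,b,q] for a in(-7,7) for b in(-48,48) for q in(82,108)])@Q.T+o
im=side["color"][:,:,::-1].copy()
for p in proj(side,P): cv2.circle(im,tuple(np.round(p).astype(int)),2,(0,0,255),-1)
cv2.imwrite("pics/o3.png",cv2.resize(im[150:450,180:480],None,fx=2,fy=2))
for t,px,z in(("bowl",[[470,300]],50),("jar",[[171,278]],85)):pass
im0=cv2.imread("pics/top0.png")[:,:,::-1].astype(int);dd=np.abs(im0-top["color"]).max(2)
print("jar diff",(dd[255:305,150:205]>30).sum())
s0=cv2.imread("pics/side0.png")[:,:,::-1].astype(int);ds=np.abs(s0-side["color"]).max(2)
print("bowl side diff",(ds[370:445,212:305]>30).sum())
E
```

```text
8.7 [591.53331905 -53.30773362 184.28615674] [ 0.30031054  0.05918211 -5.53341613] 0.15129716518892564
changed px 39 [[119 545]
 [156 389]
 [156 390]
 [193 435]
 [193 471]]
[[ -72.  -48.   18.]
 [ -73.  -77.   18.]
 [ -74. -104.   18.]
 [ -47. -100.   18.]] [74.2526936  46.1818999  22.727188   47.50760853]
top est [[ -75.  -53.   18.]
 [ -75.  -81.   18.]
 [ -75. -105.   18.]
 [ -55. -104.   18.]]
corner [ 454.73471252 -118.27643123    1.61993221]
corner [ 430.58739214 -140.29433453   51.94009569]
corner [ 604.36826096 -163.62867286  125.12286885]
jar diff 0
bowl side diff 923
```

View pics/o3.png

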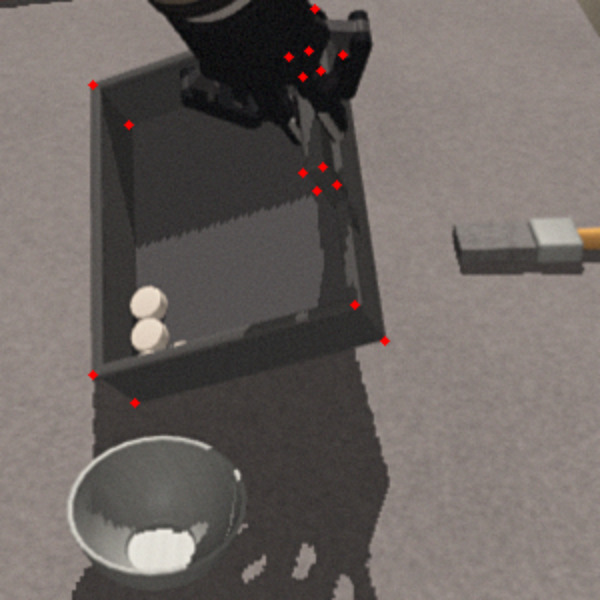

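The rigid-tote overlay matches the side view: rim corners at crop (93,85), (93,375) and (385,341). Nothing is drifting. The discs are 23 to 74 mm from the corner, and the tote stays about 50 mm clear of the bowl. I'm handing in.

```bash
python3 -c "
from plant import ctrl
print(ctrl.job_done())"
```

```text
the job is handed in; nothing more can be done
None
```

I gripped the tote by its handle and tipped it 33° about its near-right corner, the one next to the bowl. It is now held still, with all four discs resting together in that corner.

- **Discs:** in the wrist view they lie about 23, 46, 48 and 74 mm from the inner corner, against the 100 mm limit. The top view agrees to within a few millimetres, up to about 9 mm for one disc, and none spilled.
- **Hold:** the grip and pose did not change over more than a second of waiting. The opening reading did drop slightly, from 0.157 to 0.151, with no visible movement. About 5.5 N of weight is on the hand, so the low corner is about 2 mm above the bench or only just touching it.
- **Jar:** its image is unchanged from the start.
- **Bowl:** my check for movement was inconclusive, because the arm's and tote's shadow now falls across it (923 changed pixels). Its outline looks in place, apart from a possible 5-pixel difference at the top of the rim that I did not follow up. By calculation the tote stayed about 50 mm away from it.

I handed the job in with about 9 s of the 38 s used; no verdict was reported.

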